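# Reload the ferrite core post

## Robot

A 7-joint arm with a two-finger parallel gripper is mounted at the origin on the work surface. World frame = base frame: x ahead of the robot, y to its left, z up, the work surface at z = 0. Lengths are in mm, angles in rad, forces in N, time in s.
With the tool pointing down it reaches from about 425 to 1025 mm from the base axis. Payload 9.4 kg.
Tool frame: the origin (TCP) lies midway between the tips of the shut fingers; the grasp point (between the pads) lies 19 mm behind it (hold_point_z is the distance from the TCP to the grasp point, in mm); z points along the fingers, y is the direction in which the jaws open and shut (so a half turn about z gives the same grasp; the last joint's range is limited). The gripper opens to 93 mm and grips with 3 to 60 N. Pads are 15 mm wide; open, the fingers measure 128 mm over their backs; the gripper's body (75 mm by 188 mm) begins 65 mm behind the grasp point.
Start: joints at [-1.314, 0.599, -0.003, 1.599, 0.002, 0.943, -0.08], TCP at [237.54, 684.981, 218.618] pointing down, gripper open.
Joint ranges: [-2.57, 2.57], [-0.35, 1.97], [-1.29, 1.29], [0.11, 2.56], [-1.05, 4.19], [0.11, 1.86], [-2.63, 2.63]. Speed limits (rad/s): [2.22, 2.22, 3.01, 3.01, 3.14, 3.14, 3.14].

## Interface

Orientations are given as a unit quaternion [x, y, z, w].
In Python, from bench import * gives the robot as it stands. Calls block until the motion is done:
- move_to(position, orientation): joint-space move of the TCP to a pose.
- move_l(position, ori=None, feed=150, max_force=None): straight line of the TCP; ori=None keeps the orientation; feed is the mean speed in mm/s. With max_force (N) it stops when the force on the tool has changed by that much, and returns True; else False.
- move_j(angles): joint-space move.
- grip(opening, f_grip=None): finger opening in mm; f_grip is the grip in N (None keeps the last); returns when the fingers have stopped.
- sleep(seconds).
- inverse_kinematics(position, orientation): joint angles nearest the present ones, or None.
- capture(name): name is "side" or "top"; returns (picture, depth): 384x512x3 uint8, red, green, blue; 384x512 float32, mm along the optical axis (not along the pixel's ray), 0 where there is no reading.
- camera_info(name): a dict with "fx", "fy", "cx", "cy" (pixels), "R" (3x3) and "t" (3): a world point X has camera coordinates R X + t. Camera axes: x right, y down, z forward; pixel columns grow to the right and rows downward; lengths in mm; the calibration is good to about 2 mm. A picture is of the moment at which its call begins. camera_info takes no time and is no camera call.
A pose or a line that the arm cannot do raises PlanningError and nothing moves.
- job_done(): hands the job in, once; it reports no verdict.
Readings, each from a call of its own:
- current_t(): time.
- current_joint_pos(): joint angles.
- current_qd(): joint speeds.
- current_joint_torque(): joint torques, N m.
- current_tcp_pos(): TCP position.
- current_eef_rot(): TCP orientation.
- current_ft_force(): force on the tool from outside, world axes, zero at the start.
- current_moment(): the same for the moment, N m.
- current_grip_width(): finger opening in mm.
Only numpy, scipy, OpenCV 4.12 (cv2) and the standard library are available. Lean on these libraries where they do the work, as an engineer would, in place of code of your own. Each camera call takes 0.05 s, during which the arm holds its last target. There are 200 camera calls.

## Task

Reload the core post on the electronics bench: thread the large ferrite ring core and then the small one on top of it down the post, so that they lie flat on its raised carrier. Only then press the stack down, with both cores on it, until the carrier is fully home on the base, and let go. Do not knock over the flux bottle.

Things in the scene. Friction and masses are not known exactly. Their poses are not given: they have to be found in the camera images.
- stand: Fixed core post: round aluminium base plate, 90 mm across and 15 mm thick, with a vertical steel post of 16 mm diameter in its centre. The post's tip is 95 mm above the underside of the base; its last 8 mm taper to 8 mm diameter. Origin: centre of the underside of the base, on the post's axis; z up.
- carrier (a joint): Height (m) of the carrier above its home position: 0 when it lies on the base plate (fully home), up to 0.030. The carrier is a grey disc, 48 mm across and 6 mm thick, that slides up and down the post. It stays where it is left: stiff friction of about 8 N (plus some drag when moved fast) holds it up with the cores on it, and it does not spring back. It starts 18 to 28 mm up.
- carrier_top (a point): Centre of the carrier's top face, on the post's axis, where the large core rests; 21 mm above the underside of the base when the carrier is home.
- core_large: Large dark grey ferrite ring core lying flat, loose: 56 mm outside diameter, 24 mm bore, 18 mm high, about 170 g. Origin: centre of its underside; z along its bore, up.
- core_small: Small dark grey ferrite ring core lying flat, loose: 42 mm outside diameter, 22 mm bore, 16 mm high, about 80 g. Origin: centre of its underside; z along its bore, up. With both cores on and the carrier home, the top of the stack is 55 mm above the underside of the base and the post stands 40 mm above it.
- flux_bottle: Small amber bottle with a red cap, 40 mm across and 65 mm high, loose, standing among the cores. Origin: centre of its underside; z up.
There are look-alikes about, which are no part of the job. Of the things like the stand, leave any that is blue; of the rest the smaller one is meant.

How it is judged (in metres and radians):
On the way, in this order (a step that is already met when the one before it is completed fails the run):
1. the large core lies flat on the carrier around the post, the carrier still raised (more than 8 mm) (horizontal distance between core_large and carrier_top below 0.006 m and z of core_large in the frame of carrier_top between -0.003 and 0.003 m and angle between core_large's own z axis and vertical below 0.1 rad and value of joint carrier above 0.008 m), for 0.2 s.
2. the small core lies flat on the large one around the post, the carrier still raised (more than 8 mm) (all of step 1 and horizontal distance between core_small and carrier_top below 0.006 m and z of core_small in the frame of carrier_top between 0.015 and 0.021 m and angle between core_small's own z axis and vertical below 0.1 rad), for 0.2 s.
3. the carrier is fully home with both cores on it (horizontal distance between each of core_large, core_small and carrier_top below 0.006 m and z of core_large in the frame of carrier_top between -0.003 and 0.003 m and angle between each of core_large, core_small's own z axis and vertical below 0.1 rad and z of core_small in the frame of carrier_top between 0.015 and 0.021 m and value of joint carrier below 0.002 m), for 0.2 s.
At the end, for the whole second after the job is handed in: The carrier is home (within 2 mm), the large core lies flat on it and the small core flat on the large one (heights within 3 mm, tilt under 0.1 rad), both around the post (centres within 6 mm of its axis), released and at rest (all of step 3 and linear speed of each of core_large, core_small below 0.02 m/s); the robot touches nothing.
It fails at once if the flux bottle is knocked over (angle between flux_bottle's own z axis and vertical above 0.5 rad).
It also fails if it takes over 64 s, if anything falls off the work surface, if the arm or the gripper's body presses on something with over 40 N, if the wrist force passes 120 N, or if a joint passes its speed limit or range.

## Working session

There is one attempt and no reset: what is moved stays moved. The work goes in short steps, each a Python script; the robot and the scene stay as the last script left them, time stands still between calls to the robot, and variables do not carry over. Pictures are saved under pics/ and viewed, on a budget of 10 in all, crops included, one or two more only if the job needs it, and the job is handed in when it is done.

```bash
ls; mkdir -p pics
python3 - <<'E'
from bench import *
import cv2,numpy as np
for n in("top","side"):
    p,d=capture(n); cv2.imwrite(f"pics/{n}0.png",p[:,:,::-1]); np.save(f"pics/{n}0.npy",d)
    c=camera_info(n); print(n,c, (-np.array(c["R"]).T@np.array(c["t"])).round())
print(current_t(),current_eef_rot())
E
```

```text
pics
top {'fx': 367.6077487829923, 'fy': 367.6077487829923, 'cx': 261.8234703171759, 'cy': 191.1443951185037, 'R': array([[ 0.00186667, -0.99965771, -0.02609545],
       [-0.99360997,  0.00109084, -0.11286291],
       [ 0.11285275,  0.02613937, -0.99326783]]), 't': array([ 10.10806255, 573.73757428, 774.72584243])} [483. -11. 835.]
side {'fx': 460.93321754434214, 'fy': 460.93321754434214, 'cx': 257.1831213353424, 'cy': 200.4180085800267, 'R': array([[ 0.98403256, -0.17662485, -0.0219907 ],
       [-0.11768355, -0.55295276, -0.82485988],
       [ 0.13353094,  0.81427692, -0.56490936]]), 't': array([-538.49677134,   93.42082261, 1121.95295825])} [ 391. -957.  699.]
0.1 [ 1.66106998e-01  9.86107497e-01 -6.83578973e-04 -4.65866115e-05]
```

View pics/top0.png

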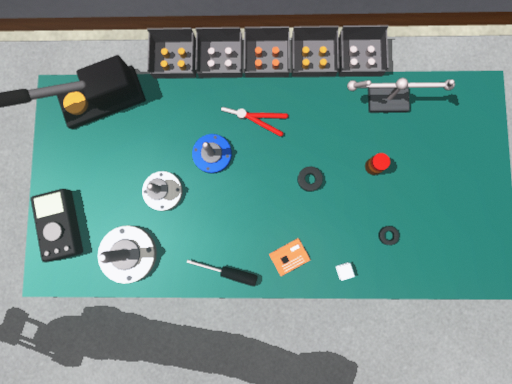

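View pics/side0.png

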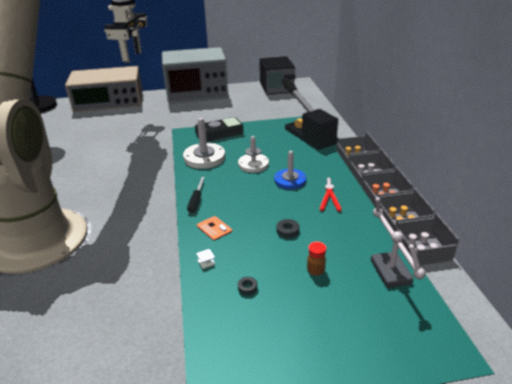

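The top view shows the small white stand at about (162,190). The blue stand at (212,153) and the larger white stand at (127,254) are the look-alikes. The large core is at (311,179), the small core at (389,235), and the bottle cap at (380,162). The side view agrees.

```bash
cat > h.py <<'E'
import cv2,numpy as np
from bench import *
from scipy.optimize import least_squares
def cloud(n,d):
    c=camera_info(n); v,u=np.mgrid[:384,:512]
    P=np.stack([(u-c["cx"])/c["fx"]*d,(v-c["cy"])/c["fy"]*d,d],-1)
    return (P-np.array(c["t"]))@np.array(c["R"])
def plane(n,uv,z):
    c=camera_info(n);R=np.array(c["R"]);o=-R.T@np.array(c["t"])
    r=np.c_[(np.asarray(uv,float)-[c["cx"],c["cy"]])/[c["fx"],c["fy"]],np.ones(len(uv))]@R
    return o+r*((z-o[2])/r[:,2])[:,None]
def biggest(m,win):
    w=np.zeros_like(m,np.uint8);x0,y0,x1,y1=win;w[y0:y1,x0:x1]=m[y0:y1,x0:x1]
    return max(cv2.findContours(w,cv2.RETR_EXTERNAL,cv2.CHAIN_APPROX_NONE)[0],key=cv2.contourArea)
def circ(P,r=None):
    f=lambda q:np.hypot(P[:,0]-q[0],P[:,1]-q[1])-q[2]
    return least_squares(f,[*P[:,:2].mean(0),25],loss="soft_l1").x
E
python3 - <<'E'
from h import *
for n,W in(("top",dict(large=(292,160,330,198,18),small=(372,220,406,250,16),stand=(135,165,190,216,15),bott=(360,148,395,178,65))),
           ("side",dict(large=(270,212,305,245,18),small=(232,272,263,300,16),stand=(230,148,275,175,15),bott=(300,238,332,280,65)))):
    img=cv2.imread(f"pics/{n}0.png").astype(int);d=np.load(f"pics/{n}0.npy");X=cloud(n,d);mx=img.max(-1);mn=img.min(-1)
    m=dict(large=mx<62,small=mx<62,stand=mn>110,bott=(img[...,2]>150)&(img[...,1]<70))
    for k,w in W.items():
        ct=biggest(m[k],w[:4])[:,0];q=plane(n,ct,w[4]);z=X[w[1]:w[3],w[0]:w[2]]
        top=z[(z[...,2]>w[4]-5)&(z[...,2]<w[4]+5)]
        print(n,k,"px",ct.min(0),ct.max(0),"circle",circ(q).round(1),"depth pts",len(top),circ(top[:,:2]).round(1),((top.min(0)+top.max(0))/2).round(1),(top.max(0)-top.min(0)).round(1))
        if k=="stand":
            r=z[(z[...,2]>25)]; print(" stand heights",np.histogram(r[:,2],range(25,110,5))[0]); 
            p=r[(r[:,2]>87)];print(" tip",len(p),np.median(p,0) if len(p) else 0); 
            p=r[(r[:,2]>34)&(r[:,2]<54)];print(" carrier",len(p),np.median(p,0),((p.min(0)+p.max(0))/2).round(1))
E
```

```text
top large px [307 173] [313 174] circle [74481.3 -5205.2 74042.6] depth pts 395 [603.5 -96.   21.1] [603.8 -97.   18.1] [52.4 53.8  9.2]
top small px [389 231] [393 240] circle [-18547.5 -76557.4  78618.3] depth pts 222 [ 477.7 -266.5   16.6] [ 477.6 -267.2   15.9] [41.4 41.8  9.7]
top stand px [142 171] [181 210] circle [577.9 238.5  44.9] depth pts 847 [578.2 241.4  36.3] [576.4 238.1  15.2] [86.8 88.9  9.6]
 stand heights [  0   0   0   0 116 172   7   4   6   5   8   4  12  24  15   0]
 tip 59 [574.88320782 235.38544145  94.47003064]
 carrier 286 [573.47042245 233.55710449  50.3126123 ] [576.8 238.4  49.6]
top bott px [372 154] [389 169] circle [ 633.  -241.5   17.2] depth pts 246 [ 632.4 -239.9   13.3] [ 632.8 -240.2   64.7] [36.3 36.4  9.2]
side large px [278 229] [298 238] circle [ 600.5 -122.3   21.8] depth pts 272 [ 603.9 -102.6   21.7] [604.3 -99.   18. ] [54.3 58.6  9.9]
side small px [239 287] [256 296] circle [ 476.7 -286.    16. ] depth pts 229 [ 477.9 -272.9   16.7] [ 478.4 -270.7   16. ] [40.9 43.5  9.9]
side stand px [238 148] [268 171] circle [575.3 239.3  50.2] depth pts 341 [577.  228.6  33.9] [577.8 232.3  15. ] [88.4 91.8  9.9]
 stand heights [ 6  8  5  0 26 71  7  5  0  0  0  0  0  0  0  0]
 tip 5 [ 391.07701984 -957.03501015  699.01889621]
 carrier 99 [576.72782849 228.08854264  50.90090088] [578.7 233.9  45. ]
side bott px [310 243] [325 253] circle [ 633.1 -243.7   16.3] depth pts 190 [ 632.8 -246.2   13.9] [ 633.5 -244.6   64.9] [37.  36.   9.3]
```

Run:
```python
from h import *
Q=[0,1,0,0]
x,y=603.6,-97
print(inverse_kinematics([577,238,200],Q),inverse_kinematics([478,-267,200],Q))
grip(85,30)
move_to([x,y,150],Q); print(current_t())
print(move_l([x,y,45],feed=200)); 
p,d=capture("side"); cv2.imwrite("pics/a.png",cv2.resize(p[150:300,180:380,::-1],(800,600)))
print(move_l([x,y,3],feed=60,max_force=8),current_tcp_pos()); print(current_t(),current_joint_pos())
```

```text
[-0.44662667  0.49828437 -0.05197501  1.8560911   0.03502603  0.78809103
  1.05379979] [ 0.15882595  0.42769462  0.34427416  2.04230532 -0.21755668  0.70571395
  2.21168464]
3.5417
False
True [602.86914256 -96.86201188   2.39050091]
4.9667 [ 0.07503391  0.75925944 -0.0130633   2.00358224  0.02408616  0.38088433
  1.61415963]
```

View pics/a.png

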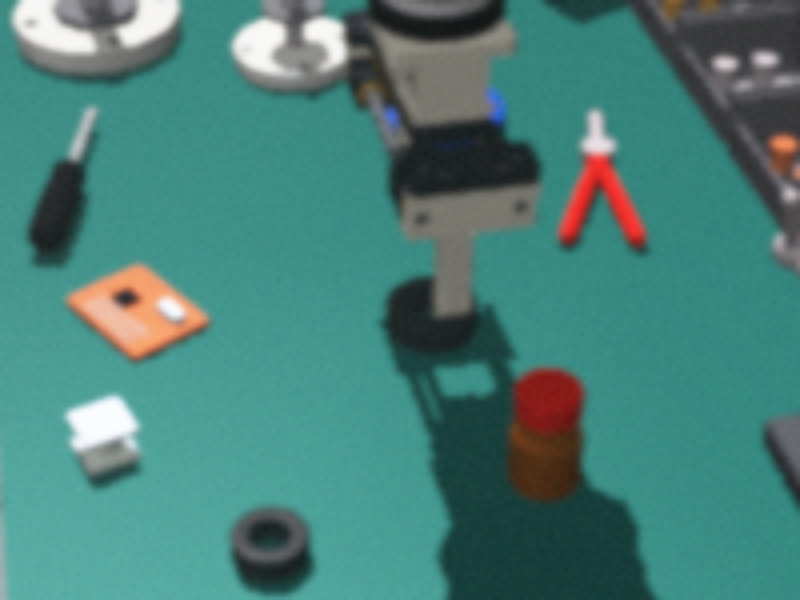

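The crop shows the open jaw straddling the large core at about (432,315), clear of the bottle at (545,435). I'll grip and lift, then look.

Run:
```python
from h import *
Q=[0,1,0,0]
print(current_ft_force())
move_l([603.6,-97,4],feed=50); print(current_ft_force(),current_tcp_pos())
grip(50,35); print(current_grip_width())
move_l([603.6,-97,160],feed=200); print(current_grip_width(),current_ft_force(),current_t())
move_to([577,238,140],Q);move_to([577,238,125],Q); print(current_tcp_pos(),current_eef_rot(),current_t())
o=[]
for n,w in(("top",(110,130,240,228)),("side",(190,70,330,175))):
    p,d=capture(n); cv2.imwrite(f"pics/b_{n}.png",p[:,:,::-1]);np.save(f"pics/b_{n}.npy",d)
    o.append(cv2.resize(p[w[1]:w[3],w[0]:w[2],::-1],(560,300) if 0 else (400,300)))
cv2.imwrite("pics/b.png",np.hstack(o))
```

```text
[-0.43696975  0.53653819  8.07593916]
[-0.12236018  0.02700996 -0.85762744] [603.63662987 -96.99208068   3.79266431]
55.13310568626715
55.35028367114018 [-0.18069549  0.08419198 -1.89299075] 6.7417
[577.01574176 236.10536141 124.41265571] [ 1.14211811e-03  9.99998888e-01 -6.28226221e-04 -7.24188847e-04] 8.2667
```

View pics/b.png

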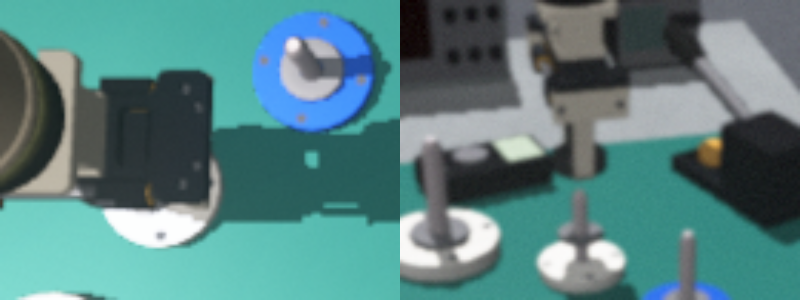

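The crop shows the held core around (580,160) on the right, just above and behind the post tip at (580,192). I'll measure its lateral offset in the side view.

Run:
```python
from h import *
print(current_tcp_pos(),current_grip_width())
for k in range(1):
    p,d=capture("side");X=cloud("side",d);mx=p.max(-1)
    m=(X[...,2]>122)&(X[...,2]<138)&(abs(X[...,0]-577)<45)&(abs(X[...,1]-238)<45)
    v,u=np.nonzero(m)
    for r in np.unique(v):
        s=u[v==r];print(r,s.min(),s.max(),X[r,s.min()].round(0),X[r,s.max()].round(0),mx[r,s.min()-1:s.max()+2])
    # post silhouette columns
    m=(X[...,2]>55)&(X[...,2]<88)&(abs(X[...,0]-577)<20)&(abs(X[...,1]-235)<25)
    v,u=np.nonzero(m)
    for r in np.unique(v): s=u[v==r];print("post",r,s.min(),s.max(),np.median(X[r,s],0).round(1))
c=camera_info("side")
for P in([577,238,80],[577,238,60],[577,238,131]):
    q=np.array(c["R"])@P+c["t"];print(P,q[:2]/q[2]*c["fx"]+[c["cx"],c["cy"]])
```

```text
[577.41715026 237.00259304 125.23608475] 55.618577964974925
119 247 247 [570. 277. 135.] [570. 277. 135.] [143 105  61]
123 249 250 [570. 244. 137.] [574. 247. 135.] [ 39  50  81 110]
124 250 250 [574. 247. 132.] [574. 247. 132.] [ 48  76 110]
125 243 262 [552. 235. 137.] [604. 224. 137.] [ 43  39  44  45  48  43  41  52  81 108 119 125 122 122 119 101  69  42
  40  63  91 128]
126 243 262 [552. 238. 132.] [605. 228. 131.] [ 38  35  44  45  43  44  44  52  74 106 120 122 124 127 118 100  67  43
  38  60  98 126]
127 243 262 [551. 235. 131.] [605. 230. 127.] [ 32  37  42  41  43  40  44  52  69  96 122 122 123 126 115  99  67  39
  38  58 100 129]
128 243 262 [552. 241. 125.] [604. 225. 127.] [ 32  31  40  44  47  44  43  46  70  98 116 123 124 122 116 100  63  41
  39  66 103 129]
129 244 261 [553. 228. 128.] [600. 216. 128.] [ 42  51  48  39  42  45  50  70 102 117 123 123 121 117 100  64  47  56
  82 114]
130 245 260 [555. 220. 128.] [597. 214. 126.] [ 74  66  52  49  50  54  73 104 117 119 119 113 113  97  71  68  91 109]
131 246 258 [557. 220. 125.] [590. 210. 126.] [104  93  79  74  71  78  97 101 102 103 100  98  95  99 108]
132 250 257 [567. 207. 126.] [586. 203. 126.] [102  99 100  97 104 103 106 106 117 123]
post 140 255 255 [584.2 230.8  87.8]
post 141 251 255 [578.4 231.1  84.5]
post 142 251 255 [578.4 232.3  81. ]
post 143 251 255 [578.  230.9  78.8]
post 144 251 255 [576.9 229.   76.4]
post 145 251 255 [577.6 230.8  72.6]
post 146 251 255 [577.4 228.4  70.1]
post 147 251 255 [576.8 228.2  67.3]
post 148 251 255 [577.4 229.8  63. ]
post 149 251 255 [576.6 229.9  59.4]
post 150 251 255 [578.9 230.7  55.8]
[577, 238, 80] [252.22152292 141.56199651]
[577, 238, 60] [252.41195726 147.64710241]
[577, 238, 131] [251.72114654 125.57305678]
```

Run:
```python
from h import *
Q=[0,1,0,0]
move_l([577,238.3,105],feed=80); sleep(.2); print(current_tcp_pos(),current_ft_force())
print(move_l([577,238.3,62],feed=50,max_force=5),current_tcp_pos(),current_ft_force())
print(move_l([577,238.3,48],feed=20,max_force=5),current_tcp_pos(),current_ft_force(),current_t())
```

```text
[577.13977369 238.39842717 105.19717242] [ 0.1525314  -0.04104241 -1.42435289]
False [577.20508617 238.38306005  62.23031649] [ 0.04991648  0.26681686 -2.0199696 ]
True [577.00028915 238.29545369  51.14557374] [1.01537709 0.68150856 0.31160144] 10.5667
```

Run:
```python
from h import *
Q=[0,1,0,0]
grip(75); print(current_grip_width(),current_ft_force())
move_l([577,238.3,150],feed=200)
grip(62); 
move_to([477.8,-267.3,120],Q); sleep(.15); print(current_t(),current_tcp_pos(),current_joint_pos())
o=[]
for n,w in(("top",(130,150,194,222)),("side",(220,110,284,182))):
    p,d=capture(n);X=cloud(n,d);o.append(cv2.resize(p[w[1]:w[3],w[0]:w[2],::-1],(400,450)))
    z=X[w[1]:w[3],w[0]:w[2]].reshape(-1,3);z=z[np.hypot(z[:,0]-577,z[:,1]-238)<30]
    q=z[(z[:,2]>58)&(z[:,2]<72)];print(n,len(q),np.percentile(q[:,2],[5,50,95]).round(1),circ(q).round(1),np.linalg.lstsq(np.c_[q[:,:2]-[577,238],np.ones(len(q))],q[:,2],rcond=None)[0])
cv2.imwrite("pics/c.png",np.hstack(o))
```

```text
74.92802801150576 [0.89413951 0.84865203 0.01593856]
14.2583 [ 478.46105408 -266.41942006  120.00849751] [ 0.45079965  0.52636514 -0.0656538   2.09235975  0.06535112  0.52457278
  1.90991906]
top 457 [62.  66.8 69.1] [577.1 238.4  21.6] [1.21214169e-02 2.45946708e-02 6.64870443e+01]Traceback (most recent call last):
  File "<stdin>", line 11, in <module>
    return _quantile_unchecked(
        a, q, axis, out, overwrite_input, method, keepdims, weights)
    return _ureduce(a,
                    func=_quantile_ureduce_func,
    ...<5 lines>...
                    overwrite_input=overwrite_input,
                    method=method)
    r = func(a, **kwargs)
    result = _quantile(arr,
                       quantiles=q,
    ...<2 lines>...
                       out=out,
                       weights=wgt)
    slices_having_nans = np.isnan(arr[-1, ...])
                                  ~~~^^^^^^^^^
IndexError: index -1 is out of bounds for axis 0 with size 0
```

The top depth shows the large core flat on the carrier: top at 66.8 mm, tilt about 0.03 rad, centre (577.1,238.4). The arm hides it from the side camera. Next is the small core.

Run:
```python
from h import *
Q=[0,1,0,0]
x,y=477.8,-267.3
move_l([x,y,30],feed=150); print(move_l([x,y,4],feed=50,max_force=8),current_tcp_pos())
grip(36,30); print(current_grip_width())
move_l([x,y,160],feed=200); print(current_grip_width())
move_to([577,238.3,140],Q); sleep(.3); print(current_tcp_pos(),current_grip_width(),current_t())
p,d=capture("side");X=cloud("side",d)
cv2.imwrite("pics/d.png",cv2.resize(p[90:186,190:318,::-1],(800,600)))
m=(X[...,2]>137)&(X[...,2]<152)&(abs(X[...,0]-577)<45)&(abs(X[...,1]-238)<45)
v,u=np.nonzero(m)
for r in np.unique(v): s=u[v==r];print(r,s.min(),s.max(),X[r,s.min()].round(0),X[r,s.max()].round(0))
c=camera_info("side");q=np.array(c["R"])@[577,238.3,146]+c["t"];print(q[:2]/q[2]*c["fx"]+[c["cx"],c["cy"]])
```

```text
False [ 477.68684608 -267.26041905    3.79637742]
41.81131249829916
41.936709179871826
[577.24456162 237.6768063  140.10917274] 41.62928792351657 19.3583
115 247 247 [569. 270. 151.] [569. 270. 151.]
116 247 248 [569. 268. 148.] [571. 261. 151.]
118 249 249 [571. 246. 152.] [571. 246. 152.]
119 249 249 [571. 244. 149.] [571. 244. 149.]
120 245 259 [558. 238. 150.] [597. 228. 151.]
121 245 259 [558. 236. 148.] [597. 228. 148.]
122 245 259 [558. 235. 146.] [597. 230. 144.]
123 245 259 [557. 235. 143.] [596. 227. 142.]
124 246 258 [559. 228. 142.] [592. 217. 144.]
125 247 257 [561. 224. 141.] [587. 204. 147.]
126 249 256 [567. 222. 138.] [585. 212. 141.]
[251.55219976 120.69312762]
```

View pics/d.png

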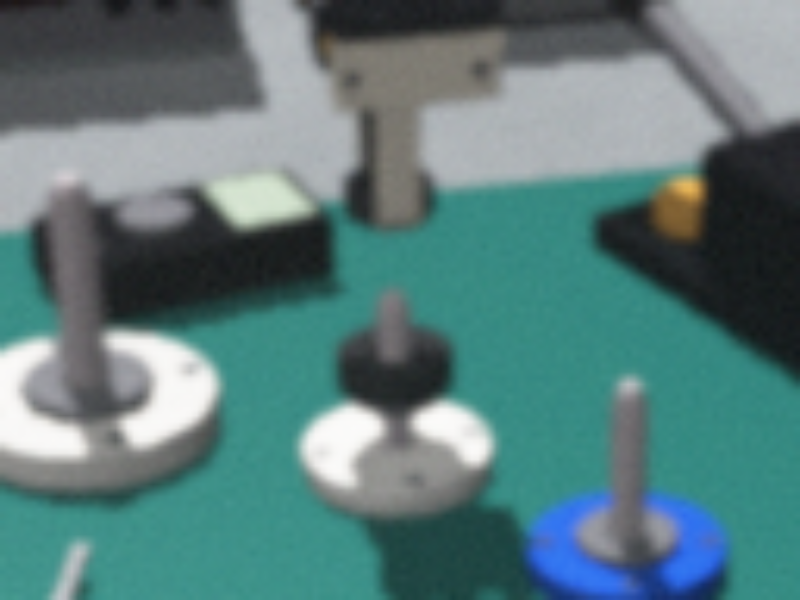

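The large core sits flat on the raised carrier at (395,370). The held small core at (390,200) is laterally in line with the post at (393,325). Next I lower it.

Run:
```python
from h import *
X=[577,238.3]
move_l(X+[110],feed=80); sleep(.2); print(current_tcp_pos(),current_ft_force())
print(move_l(X+[79],feed=50,max_force=5),current_tcp_pos(),current_ft_force())
print(move_l(X+[66],feed=20,max_force=5),current_tcp_pos(),current_ft_force(),current_t())
```

```text
[577.24787176 238.41134241 110.36878922] [-0.35871901 -0.00649333 -0.69869574]
False [577.06540138 238.31336569  78.94742058] [-0.4056743  -0.51094161 -0.7697553 ]
True [576.99953215 238.30398372  67.52385539] [1.15072111 0.28882216 0.59097062] 21.4583
```

Run:
```python
from h import *
X=[577,238.3]
move_l(X+[68.7],feed=20); grip(62); print(current_ft_force())
move_l(X+[150],feed=200)
move_l([577,20,200],feed=250); sleep(.2); print(current_t())
o=[]
for n,w in(("top",(130,150,194,222)),("side",(220,110,284,182))):
    p,d=capture(n);P=cloud(n,d);o.append(cv2.resize(p[w[1]:w[3],w[0]:w[2],::-1],(400,450)))
    z=P[w[1]:w[3],w[0]:w[2]].reshape(-1,3);z=z[np.hypot(z[:,0]-577,z[:,1]-238)<30]
    q=z[(z[:,2]>75)&(z[:,2]<90)&(np.hypot(z[:,0]-577,z[:,1]-238)>9)]
    if len(q)>5:print(n,len(q),np.percentile(q[:,2],[5,50,95]).round(1),circ(q).round(1),np.linalg.lstsq(np.c_[q[:,:2]-[577,238],np.ones(len(q))],q[:,2],rcond=None)[0])
cv2.imwrite("pics/e.png",np.hstack(o))
```

```text
[ 0.08241386  0.30393392 -0.19838004]
24.0833
top 182 [78.5 80.8 82.6] [576.3 239.4  15.8] [ 8.75247631e-03 -8.84682475e-03  8.07586944e+01]
side 82 [75.4 80.7 83.7] [576.8 234.   16.7] [9.76222185e-03 6.16181906e-02 8.08206339e+01]
```

View pics/e.png

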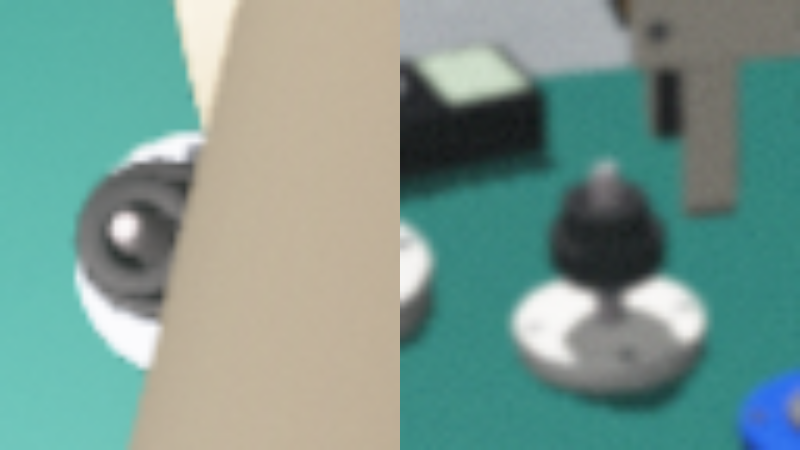

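Both cores sit flat: in the left crop the small one is around the post at (125,230), and the right crop shows the stack at (605,230) with the carrier still raised. Next I press with the jaws 25 mm apart, astride the post.

Run:
```python
from h import *
X=[577,238.3];Q=[0,1,0,0]
move_l(X+[150],feed=250); grip(26); sleep(.2); print(current_grip_width(),current_tcp_pos())
print(move_l(X+[90],feed=80,max_force=6),current_tcp_pos())
print(move_l(X+[65],feed=25,max_force=40),current_tcp_pos(),current_ft_force())
print(move_l(X+[50],feed=20,max_force=40),current_tcp_pos(),current_ft_force(),current_t())
```

```text
25.909910292460623 [576.98570223 238.33514404 149.97022338]
False [577.21921604 238.42845974  90.24018352]
False [577.18439087 238.37618664  64.90015317] [-0.15609812 -0.66272784  2.57083042]
True [577.31233247 238.42767397  57.25846697] [-1.65514171 -1.10691365 10.5165224 ] 28.775
```

Run:
```python
from h import *
X=[577,238.3]
print(current_tcp_pos(),current_ft_force())
print(move_l(X+[50],feed=20,max_force=60),current_tcp_pos(),current_ft_force())
move_l(X+[150],feed=200);move_l([560,-20,200],feed=250); sleep(.2); print(current_t())
o=[]
for n,w in(("top",(130,150,194,222)),("side",(220,110,284,182))):
    p,d=capture(n);P=cloud(n,d);o.append(cv2.resize(p[w[1]:w[3],w[0]:w[2],::-1],(400,450)))
    z=P[w[1]:w[3],w[0]:w[2]].reshape(-1,3);z=z[(abs(z[:,2]-50)<48)];R=np.hypot(z[:,0]-577,z[:,1]-238)
    for lo,hi in((12,20),(23,27.5),(31,43)):
        q=z[(R>lo)&(R<hi)];print(n,lo,len(q),np.percentile(q[:,2],[10,50,90]).round(1),np.linalg.lstsq(np.c_[q[:,:2]-[577,238],np.ones(len(q))],q[:,2],rcond=None)[0].round(3))
cv2.imwrite("pics/f.png",np.hstack(o))
```

```text
[577.31233247 238.42767397  57.25846697] [-1.65514171 -1.10691365 10.5165224 ]
True [577.3757455  238.41195192  57.21917517] [-2.79006975 -2.04754452 13.40410214]
31.0917
top 12 172 [48.6 56.5 58.1] [-2.8000e-02  2.0000e-02  5.4667e+01]
top 23 195 [16.6 38.9 41.6] [ 0.081  0.265 37.126]
top 31 485 [15.1 16.8 18.5] [1.0000e-03 2.0000e-03 1.6802e+01]
side 12 49 [47.6 57.2 59.6] [ 1.5500e-01 -7.0000e-03  5.7269e+01]
side 23 98 [17.7 35.7 53.7] [ 1.1100e-01 -2.1000e-02  3.3985e+01]
side 31 134 [15.4 17.3 29.9] [ 0.031 -0.04  18.224]
```

View pics/f.png

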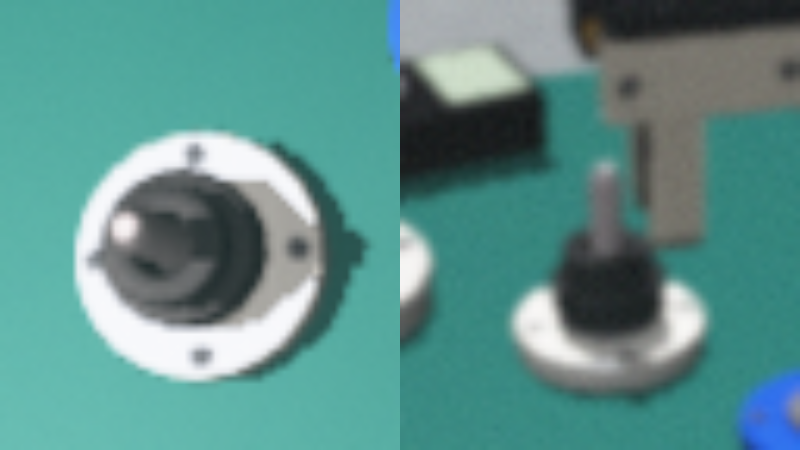

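The stack bottoms out rigidly at 57.2 mm. The base plate's top reads 16.8 mm instead of 15, and the first descent touched the bench at about 2 mm, so there is roughly a 2 mm mat. The stack top is therefore 39.7 mm above the base plate (40 expected), which means the carrier is home. The cores lie flat and the gripper is clear.

Run:
```python
from h import *
p,d=capture("top");P=cloud("top",d);z=P[148:178,360:395].reshape(-1,3);print("cap",np.median(z[z[:,2]>58],0))
print(current_t(),current_ft_force()); job_done()
```

```text
cap [ 620.8142156  -228.89158457   67.54730724]
31.2417 [-0.69319803  1.29811572  0.23917803]
the job is handed in; nothing more can be done
```

I threaded the large core and then the small one onto the smaller white stand. I pressed the stack home with the fingers astride the post, backed off and handed the job in at about 31 s of the 64 s allowed; no verdict was reported.

- **Before pressing:** the large core lay flat and centred on the carrier, about 28 mm up. The small core lay flat on top of it, with its top face at 80.8 mm.
- **After pressing:** a first press and a harder one both stopped firmly at about 57.2 mm. The stack top measured 39.7 mm above the base plate, against 40 mm expected, so the carrier is home.
- **Checks that disagreed:**
  - All absolute heights read about 2 mm above nominal. I took this for a bench mat, because the first descent also met force at about 2.4 mm.
  - The large core's top read 38.9 mm, about 2 mm below what the mat would give. The points near its edge were noisy.
  - The final bottle check gave a cap height of 67.5 mm, so it looked upright. The position was about 16 mm from the first measurement, using a cruder method (a median of points, perhaps with the arm in view). I did not look into it or view a final picture of the bottle.

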